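# Shut the board test jig and hold its enabling paddle half-way

## Robot

A 6-joint arm with a two-finger parallel gripper is mounted at the origin on the work surface. World frame = base frame: x ahead of the robot, y to its left, z up, the work surface at z = 0. Lengths are in m, angles in rad, forces in N, time in s.
With the tool pointing down it reaches from about 0.3 to 0.775 m from the base axis. Payload 14.6 kg.
Tool frame: the origin (TCP) lies between the finger pads; the fingertips stand ctrl.tip_extent ahead of it and the grasp point (between the pads) lies 3 mm ahead of it (ctrl.tip_extent is the distance from the TCP to the fingertips, in m); z points along the fingers, y is the line along which they close (so a half turn about z gives the same grasp; the last joint's range is limited). The gripper opens to 94 mm and grips with 3 to 60 N. Pads are 16 mm wide; open, the fingers measure 119 mm over their backs; the gripper's body (75 mm by 177 mm) begins 78 mm behind the grasp point.
Start: joints at [1.072, 0.3, 1.521, -0, 1.321, -0.067], TCP at [0.23, 0.5, 0.227] pointing down, gripper open.
Joint ranges: [-3.03, 3.03], [-0.79, 2.21], [0.23, 2.52], [-1.04, 4.18], [0, 3.07], [-2.55, 2.55]. Speed limits (rad/s): [2.22, 2.22, 2.57, 3.14, 3.14, 3.14].

## Interface

Orientations are given as [roll, pitch, yaw] about the fixed x, y, z axes, in that order (R = Rz(yaw) Ry(pitch) Rx(roll)).
In Python, from station import ctrl, eyes gives the robot as it stands. The module is installed in compiled form; this text tells all that it offers.
- The arm moves only by the shell command python3 -m crank FILE [OPENING] [FORCE], which reads ROWS from the file FILE. ROWS is a JSON object with one list for each field, all of the same length, 1 to 10, a row being the entries at one place: x, y, z (the shift in m), rx, ry, rz (a rotation vector in rad); each row shifts and turns the commanded pose from where the row before left it, along the tool's axes as they then stand; what a row does not reach is not made up. A row lasts 1/10 s, in which the tool goes at most 0.05 m and 0.15 rad, less where a joint would pass 70% of its speed; a pose out of reach is approached as far as the arm can. OPENING is the finger opening in m, set as the command begins (- or left out keeps the last). The fingers move at their own pace and stop on an object; FORCE is the grip in N (left out, the last holds). Time passes only in rows, so rows that do not move let the fingers close. It prints the time, the measured TCP pose, the force, the opening and the grip force at its end. Input that does not fit is refused with a message, and nothing moves.
- ctrl.get_obs(): the state, without advancing time (a new reading comes with each control period).
- eyes.camera(name): name is "side" or "top"; returns a dict with "pixels" (384x512x3 uint8, blue, green, red), "fx", "fy", "cx", "cy" (pixels), "k1" (the pictures are not rectified: a ray, as slopes to the right and down, at radius r is drawn at 1 + k1 r^2 times it, then the intrinsics apply), "extrinsics" (4x4, takes a point from camera to world coordinates). Camera axes: x right, y up, looking along -z (the intrinsics and any distortion apply to the point x, -y, -z); pixel columns grow to the right and rows downward; lengths in m; the calibration is good to about 2 mm. A picture is of the moment at which its call begins. There is no depth.
- ctrl.hand_in(): hands the job in; it is judged then, once.
The state is a dict: "time_s": time; "qpos": joint angles; "joint_vel": joint speeds; "tau": joint torques, N m; "ee_pos": TCP position; "eef_rot": TCP orientation; "force": force on the tool from outside, world axes, zero at the start; "moment": the same for the moment, N m; "grip_width": finger opening in m; "grip_force": force on a finger pad.
Only numpy, scipy, OpenCV 4.12 (cv2) and the standard library are available. Lean on these libraries where they do the work, as an engineer would, in place of code of your own. Each camera call takes 0.05 s, during which the arm holds its last target. There are 200 camera calls.

## Task

A circuit board is loaded in the test jig: lower the jig's lid until it is fully shut, without slamming it. Only then press the sprung enabling paddle on the grey console to about half of its travel with the gripper and keep it there for three seconds; never push it right down, as that trips the test, and leave the other things on the bench alone. Finish while still holding the paddle half-way down, with the lid still shut.

Things in the scene. Friction and masses are not known exactly. Their poses are not given: they have to be found in the camera images.
- jig: Board test jig, fixed to the bench: black open tray 200 (x) x 220 (y) x 60 high with a circuit board lying inside. Origin at the centre of its underside, on the bench; its x axis points from its front (robot side) to the lid's hinge. Turned up to 0.3 rad either way about the vertical.
- jig_hinge (a point): Middle of the lid's hinge line, at (105, 0, 62) mm in the jig's frame; the hinge line runs along the jig's y.
- jig_lid (a joint): Opening angle of the lid in rad: 0 fully shut (level on the tray), growing as its front (robot-side) edge rises; starts at 0.75 to 1.2. A stiff friction hinge (0.4 N m) keeps the lid where it is left: about 2 to 4 N square to its outer face near the front edge closes it, and nothing springs it open.
- lid_push (a point): Point on the lid's outer (upper) face, on its middle line, 160 mm from the hinge; turns with the lid; 71 mm above the bench when shut. The lid is an aluminium plate, 8 thick, 210 wide, from 5 to 205 mm from the hinge, with a black tab (12 thick, 70 wide) on its front edge out to 233 mm. Outer face 9 mm above the hinge line when shut (tab 11 mm).
- console: Grey enabling-switch console, fixed to the bench: box 150 (x) x 100 (y) x 45 high, carrying the black hand paddle, on a slightly narrower plinth that raises it 0 to 45 mm above the bench. Origin at the centre of the console's underside (top of the plinth); its x axis points from its front to the paddle's hinge. It stands either to the left or to the right of the jig, turned up to 0.5 rad.
- paddle_hinge (a point): Middle of the paddle's hinge line, at (62, 0, 58) mm in the console's frame, running along the console's y.
- paddle (a joint): Travel of the paddle in rad: 0 released (it slopes up from its hinge towards the robot, 0.36 rad above level), 0.36 right down (level), 0.18 half-way. A spring always returns it to 0: pressed 85 mm from the hinge it takes about 4 N to start, 6.5 N half-way and 9.5 N right down.
- paddle_pad (a point): Point to press, on the middle of the paddle's upper face (rubber patch, 50 square), 85 mm from the hinge; moves with the paddle. Released about 93 mm above the console's underside, half-way 78 mm, right down 63 mm. The paddle is a flat black plate reaching 115 from the hinge, 60 wide, 8 thick, its mid-plane through the hinge line.
- tape_roll: Bystander: empty cardboard tape core standing on its end, 110 across, 50 high; origin at the centre of its underside. It stands on the other side of the jig from the console.
- screwdriver: Bystander: orange-handled screwdriver, 200 long, lying on the bench beyond the jig on the right.
- parts_tray: Bystander: small grey open parts tray 80 x 110 x 30 beyond the jig on the left; origin at the centre of its underside.

How it is judged:
On the way, in this order (a step that is already met when the one before it is completed fails the run):
1. the jig's lid is fully shut (value of joint jig_lid below 0.05 rad), for 0.2 s.
2. the lid is shut and the robot keeps the paddle about half-way down for close to three seconds (value of joint jig_lid below 0.05 rad and value of joint paddle between 0.12 and 0.25 rad and contact force between any of the fingers, the arm and console above 1 N), for 2.5 s.
At the end, for the whole second after the job is handed in: The lid is shut (below 0.05 rad), and the robot is pressing the paddle with more than 1 N and holding it about half-way (between 0.12 and 0.25 rad of its 0.36 rad travel), through the last second (all of step 2); the arm keeps its last pose, push and grip.
It fails at once if the paddle is pushed right down (beyond 0.32 rad) (value of joint paddle above 0.32 rad).
It fails at once if the paddle is pressed (beyond 0.06 rad) while the lid is open (above 0.1 rad) (value of joint paddle above 0.06 rad and value of joint jig_lid above 0.1 rad).
It fails at once if the lid is slammed (closing faster than 3 rad/s) (velocity of joint jig_lid below -3 rad/s).
It fails at once if the tape roll, screwdriver or parts tray is moved by more than 30 mm (distance of any of tape_roll, screwdriver, parts_tray from where it was at the start of the episode above 0.03 m).
It also fails if it takes over 48 s, if anything falls off the work surface, if the arm or the gripper's body presses on something with over 40 N, if the wrist force passes 120 N, or if a joint passes its speed limit or range.

## Working session

There is one attempt and no reset: what is moved stays moved. The work goes in short steps, Python scripts to look and compute and a shell command to move; the robot and the scene stay as the last step left them, time stands still between calls to the robot, and variables do not carry over. Pictures are saved under pics/ and viewed, at most 10 in all, crops included, and the job is handed in when it is done.

```bash
mkdir -p pics; python3 - <<'E'
from station import ctrl,eyes
import cv2
for n in("top","side"):
    c=eyes.camera(n); cv2.imwrite(f"pics/{n}0.png",cv2.resize(c["pixels"],(800,600),interpolation=cv2.INTER_CUBIC))
    print(n,c["fx"],c["fy"],c["cx"],c["cy"],c["k1"],c["extrinsics"].round(3).tolist() if hasattr(c["extrinsics"],'round') else c["extrinsics"])
print(ctrl.get_obs(),ctrl.tip_extent)
E
```

```text
top 362.4558713152854 362.4558713152854 256.93245708947677 193.00150299926466 -0.0898232503486408 [[-0.003, 0.988, -0.154, 0.442], [-0.999, 0.002, 0.032, 0.031], [0.032, 0.154, 0.988, 1.129], [0.0, 0.0, 0.0, 1.0]]
side 423.2054323468323 423.2054323468323 257.605750664893 183.70720934059455 0.055425241713148 [[0.869, 0.291, -0.401, 0.19], [-0.495, 0.54, -0.681, -0.705], [0.018, 0.79, 0.613, 0.72], [0.0, 0.0, 0.0, 1.0]]
{'time_s': 0.1, 'qpos': array([ 1.07240065e+00,  3.00422386e-01,  1.52153482e+00, -2.90979309e-06,
        1.32068660e+00, -6.65817968e-02]), 'joint_vel': array([ 0.00050045, -0.00314503,  0.0004066 , -0.00214332,  0.00324432,
        0.0015034 ]), 'tau': array([ 6.10006646e-04, -5.32640147e+01, -3.53281975e+01,  7.09775789e-02,
        2.34594400e-02, -7.25219735e-06]), 'ee_pos': array([0.23007597, 0.49932673, 0.22693261]), 'eef_rot': array([-3.14054364e+00, -6.71236392e-05,  2.70977946e+00]), 'force': array([-0.46025905,  0.63599681, -0.60023017]), 'moment': array([-0.00968996, -0.00175903, -0.05854401]), 'grip_force': 0.0, 'grip_width': 0.0943505919417707} 0.022
```

View pics/top0.png

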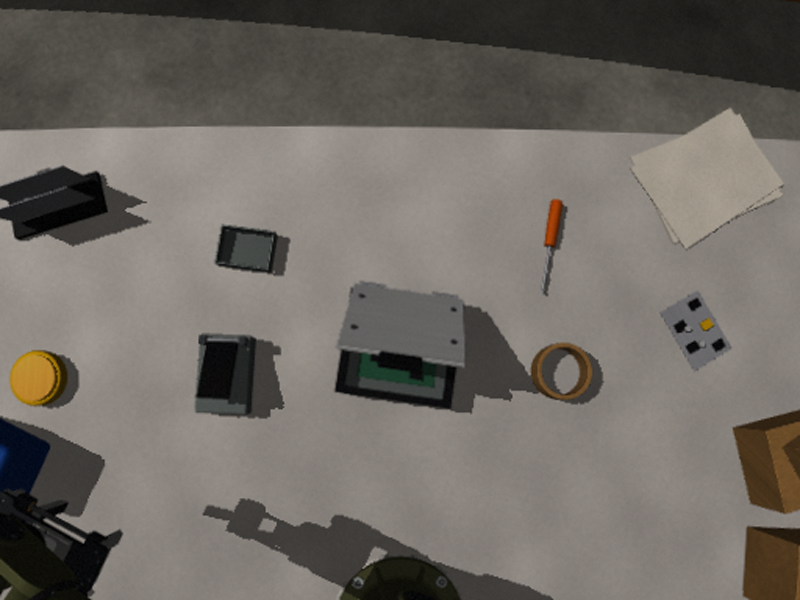

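View pics/side0.png

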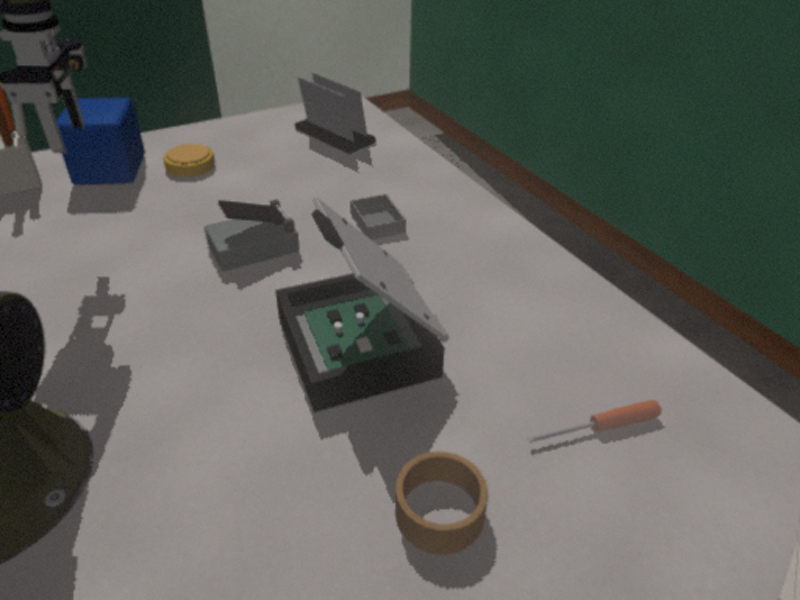

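```bash
cat > h.py <<'E'
import numpy as np,cv2
from station import ctrl,eyes
def grid(img,u0,v0,u1,v1,s):
    # nearest crop with ticks every 10 px
    o=cv2.resize(img[v0:v1,u0:u1],None,fx=s,fy=s,interpolation=cv2.INTER_CUBIC)
    o=cv2.convertScaleAbs(o,alpha=1.5,beta=15)
    for u in range(-(-u0//10)*10,u1,10):
        x=int((u-u0+.5)*s); cv2.line(o,(x,0),(x,o.shape[0]),(0,255,255) if u%50==0 else (120,120,0),1); cv2.putText(o,str(u),(x+1,9),0,.33,(0,0,255),1)
    for v in range(-(-v0//10)*10,v1,10):
        y=int((v-v0+.5)*s); cv2.line(o,(0,y),(o.shape[1],y),(0,255,255) if v%50==0 else (120,120,0),1); cv2.putText(o,str(v),(1,y-1),0,.33,(0,0,255),1)
    return o
def join(a,b):
    h=max(a.shape[0],b.shape[0]); p=lambda i:cv2.copyMakeBorder(i,0,h-i.shape[0],0,4,cv2.BORDER_CONSTANT)
    return np.hstack([p(a),p(b)])
def proj(c,P):
    P=np.atleast_2d(P); T=np.linalg.inv(c["extrinsics"]); p=P@T[:3,:3].T+T[:3,3]
    a=np.c_[p[:,0]/-p[:,2],-p[:,1]/-p[:,2]]; k=1+c["k1"]*(a**2).sum(1,keepdims=True)
    return a*k*[c["fx"],c["fy"]]+[c["cx"],c["cy"]]
def RZ(a): return np.array([[np.cos(a),-np.sin(a),0],[np.sin(a),np.cos(a),0],[0,0,1]])
def hinged(o,yaw,h,pts,ang):
    # pts: (r from hinge towards robot, y, n above the plane) at opening ang above level
    r,y,n=np.array(pts,float).T
    L=np.c_[h[0]-r*np.cos(ang)+n*np.sin(ang), y, h[2]+r*np.sin(ang)+n*np.cos(ang)]
    return L@RZ(yaw).T+o
E
python3 - <<'E'
from h import *
import pickle
C={n:{k:v for k,v in eyes.camera(n).items()} for n in("top","side")}
pickle.dump(C,open("cams.pkl","wb"))
t,s=C["top"]["pixels"],C["side"]["pixels"]
cv2.imwrite("pics/con.png",join(grid(t,115,203,175,278,6),grid(s,125,118,197,188,6)))
cv2.imwrite("pics/jig.png",join(grid(t,208,172,303,270,4),grid(s,172,121,290,266,3.5)))
E
```

```text
(no output)
```

View pics/con.png

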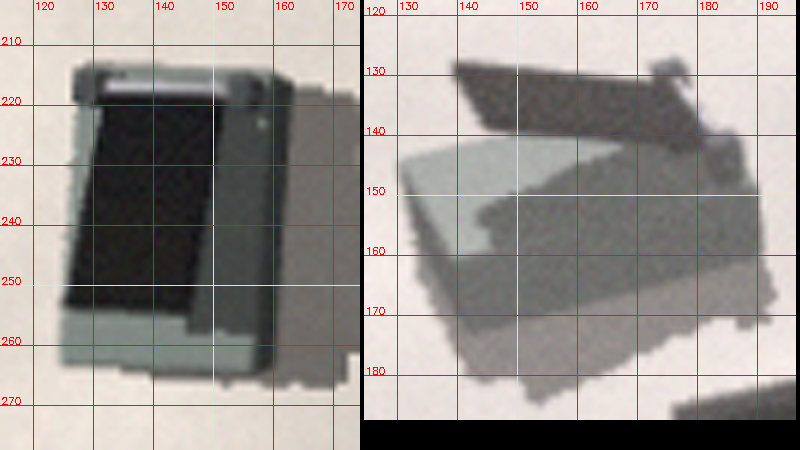

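View pics/jig.png

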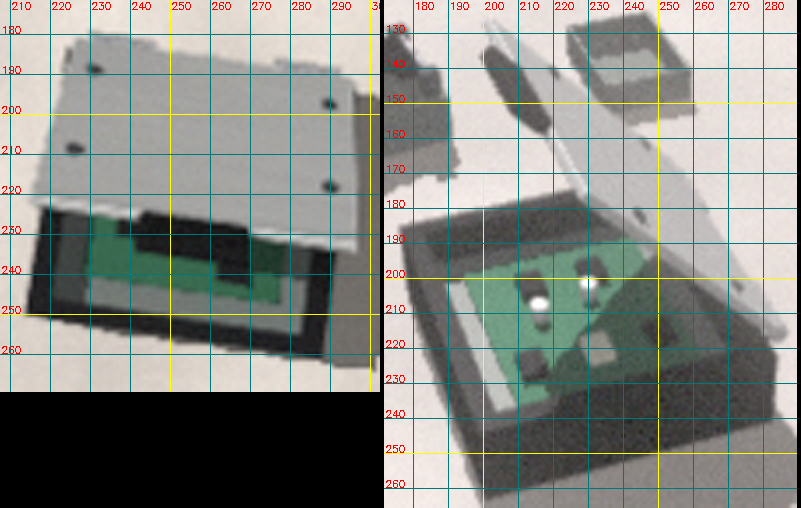

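```bash
cat > fit.py <<'E'
from h import *
import pickle
from scipy.optimize import least_squares
C=pickle.load(open("cams.pkl","rb")); t,s=C["top"],C["side"]
def box(o,yaw,P): return np.array(P,float)@RZ(yaw).T+o
def rep(name,f,x0,obs):
    names=list(obs); 
    def res(x):
        m=f(x); return np.concatenate([(proj(t if n[0]=='t' else s,m[n[1:]])[0]-obs[n]) for n in names])
    r=least_squares(res,x0,loss='soft_l1',x_scale=0.05)
    print(name,r.x.round(4)); e=res(r.x).reshape(-1,2)
    print({n:e[i].round(1).tolist() for i,n in enumerate(names)})
    return r.x
def con(x):
    o=np.array([x[0],x[1],x[2]]); B=box(o,x[3],[[-.075,.05,.045],[-.075,-.05,.045],[-.075,-.05,0],[.075,.05,.045],[.075,-.05,.045]])
    H=hinged(o,x[3],(.062,0,.058),[[.115,.03,.004],[.115,-.03,.004]],.36)
    return dict(FL=B[0],FR=B[1],FRb=B[2],BL=B[3],BR=B[4],PL=H[0],PR=H[1])
def jig(x):
    o=np.array([x[0],x[1],0]); B=box(o,x[2],[[-.1,.11,.06],[-.1,-.11,.06],[-.1,-.11,0]])
    H=hinged(o,x[2],(.105,0,.062),[[.205,.105,.009],[.205,-.105,.009],[.005,-.105,.009]],x[3])
    return dict(FL=B[0],FR=B[1],FRb=B[2],LL=H[0],LR=H[1],LB=H[2])
if __name__=="__main__":
    k=rep("console x y z yaw",con,[.45,.35,.02,0],dict(tFL=(125,263.5),tFR=(156.5,265),tPL=(125.5,253.5),tPR=(146,255.5),sFL=(130,144),sFR=(140,161),sFRb=(143,172.5),sPL=(139,128),sPR=(145,139)))
    j=rep("jig x y yaw lid",jig,[.5,.05,-.15,.9],dict(tFL=(213.5,249.5),tFR=(287.5,261.5),tLL=(215,222),tLR=(295.5,233),sFL=(176.5,185.5),sFR=(201,244),sFRb=(200.5,262.5),sLL=(202,126),sLR=(226,176),sLB=(287,216)))
    pickle.dump((k,j),open("fit.pkl","wb"))
    print("pad",hinged(k[:3],k[3],(.062,0,.058),[[.085,0,.004]],.36),"half",hinged(k[:3],k[3],(.062,0,.058),[[.085,0,.004]],.18))
    o=np.array([j[0],j[1],0])
    for a in (j[3],.8,.6,.4,.2,0): print(a,hinged(o,j[2],(.105,0,.062),[[.16,0,.009],[.205,0,.009],[.233,0,.011]],a).round(3).tolist())
E
python3 fit.py
```

```text
console x y z yaw [ 0.4722  0.3375 -0.0023 -0.0282]
{'tFL': [-1.0, 0.2], 'tFR': [1.0, -0.0], 'tPL': [-0.4, 0.2], 'tPR': [0.2, -1.0], 'sFL': [-0.0, -0.0], 'sFR': [-0.4, 0.5], 'sFRb': [-0.9, 2.1], 'sPL': [0.3, -0.3], 'sPR': [0.5, -1.3]}
jig x y yaw lid [ 0.5233  0.     -0.1525  0.8198]
{'tFL': [-0.2, 0.1], 'tFR': [0.3, -0.5], 'tLL': [-0.5, -0.5], 'tLR': [1.6, 1.1], 'sFL': [0.1, -1.3], 'sFR': [-2.0, -0.4], 'sFRb': [0.2, 0.1], 'sLL': [-1.2, -0.3], 'sLR': [2.5, 0.6], 'sLB': [0.1, -0.1]}
pad [[0.45610158 0.33794231 0.08941516]] half [[0.45133502 0.33807685 0.07488115]]
0.8198004727755789 [[0.526, -0.0, 0.185], [0.495, 0.004, 0.218], [0.478, 0.007, 0.24]]
0.8 [[0.523, 0.0, 0.183], [0.492, 0.005, 0.215], [0.474, 0.008, 0.237]]
0.6 [[0.502, 0.003, 0.16], [0.465, 0.009, 0.185], [0.443, 0.012, 0.203]]
0.4 [[0.485, 0.006, 0.133], [0.444, 0.012, 0.15], [0.419, 0.016, 0.163]]
0.2 [[0.474, 0.008, 0.103], [0.43, 0.014, 0.112], [0.404, 0.018, 0.119]]
0 [[0.469, 0.008, 0.071], [0.424, 0.015, 0.071], [0.397, 0.019, 0.073]]
```

```bash
echo '{"x": [0,0,0,-0.021,-0.021,-0.021,-0.021,-0.021,-0.021],"y": [0,0,0,-0.04,-0.04,-0.04,-0.04,-0.04,-0.04],"z": [-0.033,-0.033,-0.033,0,0,0,0,0,0],"rx": [0,0,0,0,0,0,0,0,0],"ry": [0,0,0,0,0,0,0,0,0],"rz": [-0.144,-0.144,-0.144,0,0,0,0,0,0]}' > rows.txt && python3 -m crank rows.txt 0 20
echo '{"x": [-0.021,-0.021,-0.021,-0.021,-0.021,-0.021,0,0,0],"y": [-0.04,-0.04,-0.04,-0.04,-0.04,-0.04,0,0,0],"z": [0,0,0,0,0,0,0.01,0,0],"rx": [0,0,0,0,0,0,0,0,0],"ry": [0,0,0,0,0,0,0,0,0],"rz": [0,0,0,0,0,0,0,0,0]}' > rows.txt && python3 -m crank rows.txt
```

```text
time_s: 1.1
ee_pos: [0.3566, 0.2578, 0.3265]
eef_rot: [3.141, 0.0, -3.141]
force: [0.9, 0.1, 1.1]
grip_width: 0.0254
grip_force: 0.0
time_s: 2.0
ee_pos: [0.4819, 0.0203, 0.3164]
eef_rot: [3.141, -0.0, -3.141]
force: [-0.2, 0.6, 0.0]
grip_width: 0.0
grip_force: 0.0
```

```bash
echo '{"x": [-0.023,0,0,0,0,0],"y": [-0.017,0,0,0,0,0],"z": [0.03,0.02,0.015,0.008,0.005,0],"rx": [0,0,0,0,0,0],"ry": [0,0,0,0,0,0],"rz": [0,0,0,0,0,0]}' > rows.txt && python3 -m crank rows.txt
echo '{"x": [0.007,0.007,0.007,0.007],"y": [0,0,0,0],"z": [0.008,0.008,0.008,0.009],"rx": [0,0,0,0],"ry": [0,0,0,0],"rz": [0,0,0,0]}' > rows.txt && python3 -m crank rows.txt
```

```text
time_s: 2.6
ee_pos: [0.5053, 0.0031, 0.2387]
eef_rot: [3.142, 0.001, -3.141]
force: [0.1, -0.0, 0.8]
grip_width: 0.0008
grip_force: 0.2
time_s: 3.0
ee_pos: [0.4765, 0.0026, 0.2049]
eef_rot: [3.142, 0.0, -3.141]
force: [1.0, 1.1, 1.2]
grip_width: 0.0001
grip_force: 0.5
```

```bash
echo '{"x": [0.005,0.005,0.005,0.005],"y": [0,0,0,0],"z": [0.009,0.009,0.009,0.009],"rx": [0,0,0,0],"ry": [0,0,0,0],"rz": [0,0,0,0]}' > rows.txt && python3 -m crank rows.txt
echo '{"x": [0.004,0.004,0.003,0.002],"y": [0,0,0,0],"z": [0.009,0.009,0.009,0.009],"rx": [0,0,0,0],"ry": [0,0,0,0],"rz": [0,0,0,0]}' > rows.txt && python3 -m crank rows.txt
echo '{"x": [0.002,0.001,0.001,0,0],"y": [0,0,0,0,0],"z": [0.009,0.009,0.008,0.006,0],"rx": [0,0,0,0,0],"ry": [0,0,0,0,0],"rz": [0,0,0,0,0]}' > rows.txt && python3 -m crank rows.txt
```

```text
time_s: 3.4
ee_pos: [0.4569, 0.0026, 0.1687]
eef_rot: [3.142, 0.0, -3.141]
force: [1.0, -0.4, 0.8]
grip_width: 0.0003
grip_force: 0.4
time_s: 3.8
ee_pos: [0.444, 0.0025, 0.1327]
eef_rot: [-3.142, -0.0, -3.141]
force: [0.2, 0.7, 1.0]
grip_width: 0.0005
grip_force: 0.4
time_s: 4.3
ee_pos: [0.44, 0.0025, 0.1007]
eef_rot: [3.142, -0.001, -3.141]
force: [-0.2, -1.0, -0.6]
grip_width: 0.0008
grip_force: 0.0
```

```bash
python3 - <<'E'
from h import *
s=eyes.camera("side")["pixels"]
cv2.imwrite("pics/s1.png",cv2.resize(s[90:290,120:340],None,fx=3,fy=3))
E
```

```text
(no output)
```

View pics/s1.png

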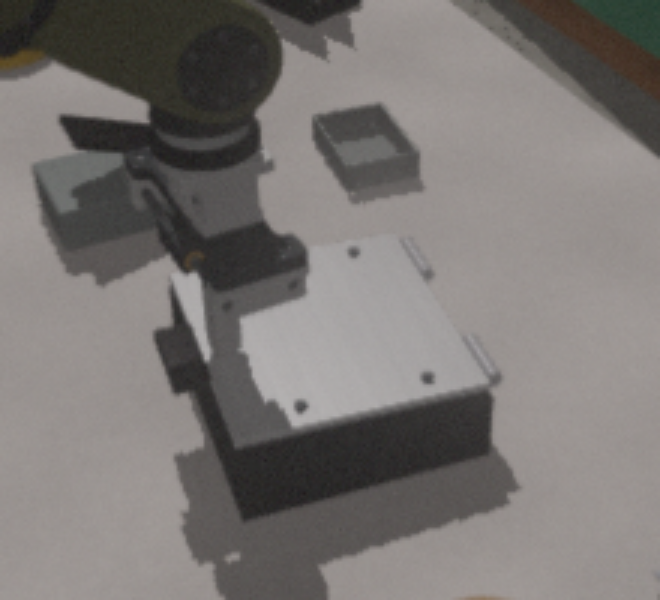

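The fingers are on the lid, which looks almost level on the tray (front edge around 200–240, 300–440). Next I seat it gently.

```bash
echo '{"x": [0,0,0,0],"y": [0,0,0,0],"z": [0.004,0.003,0.002,0],"rx": [0,0,0,0],"ry": [0,0,0,0],"rz": [0,0,0,0]}' > rows.txt && python3 -m crank rows.txt
echo '{"x": [0,0,0],"y": [0,0,0],"z": [0.002,0.001,0],"rx": [0,0,0],"ry": [0,0,0],"rz": [0,0,0]}' > rows.txt && python3 -m crank rows.txt
```

```text
time_s: 4.75
ee_pos: [0.4405, 0.0025, 0.0931]
eef_rot: [-3.142, 0.0, -3.141]
force: [-4.0, 0.1, 11.1]
grip_width: 0.0004
grip_force: 5.6
time_s: 5.05
ee_pos: [0.4407, 0.0025, 0.0925]
eef_rot: [-3.141, 0.001, -3.141]
force: [-21.1, 1.4, 53.6]
grip_width: 0.0003
grip_force: 26.8
```

```bash
echo '{"x": [0,0,0,0,0],"y": [0,0,0,0,0],"z": [-0.01,-0.04,-0.04,-0.03,0],"rx": [0,0,0,0,0],"ry": [0,0,0,0,0],"rz": [0,0,0,0,0]}' > rows.txt && python3 -m crank rows.txt
echo '{"x": [-0.002,-0.002,-0.002,-0.002,-0.002,-0.001,-0.001,0,0,0],"y": [0.042,0.042,0.042,0.042,0.042,0.042,0.042,0.042,0,0],"z": [0,0,0,0,0,0,0,0,0,0],"rx": [0,0,0,0,0,0,0,0,0,0],"ry": [0,0,0,0,0,0,0,0,0,0],"rz": [0,0,0,0,0,0,0,0,0,0]}' > rows.txt && python3 -m crank rows.txt
```

```text
time_s: 5.55
ee_pos: [0.4417, 0.0025, 0.2131]
eef_rot: [-3.141, 0.007, -3.141]
force: [-0.2, 0.5, -0.3]
grip_width: 0.0008
grip_force: 0.0
time_s: 6.55
ee_pos: [0.4517, 0.3387, 0.2081]
eef_rot: [-3.14, -0.001, -3.14]
force: [0.6, -0.7, -0.2]
grip_width: 0.0006
grip_force: 0.0
```

```bash
echo '{"x": [0,0,0,0,0,0],"y": [0,0,0,0,0,0],"z": [0.035,0.03,0.02,0.005,0,0],"rx": [0,0,0,0,0,0],"ry": [0,0,0,0,0,0],"rz": [0,0,0,0,0,0]}' > rows.txt && python3 -m crank rows.txt; python3 - <<'E'
from h import *
t,s=eyes.camera("top")["pixels"],eyes.camera("side")["pixels"]
cv2.imwrite("pics/p1.png",join(grid(t,105,193,300,278,2.2),grid(s,125,90,195,188,5)))
E
```

```text
time_s: 7.15
ee_pos: [0.4528, 0.3383, 0.1206]
eef_rot: [3.141, 0.001, 3.141]
force: [0.6, 1.0, 0.2]
grip_width: 0.0006
grip_force: 0.0
```

View pics/p1.png

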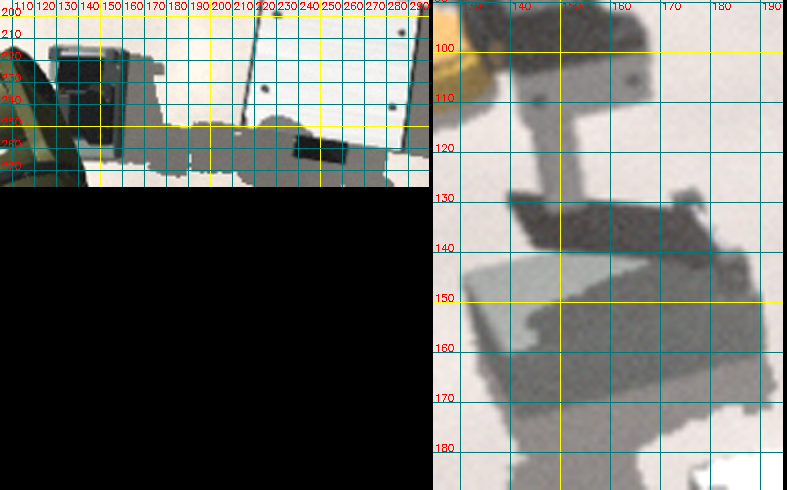

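The closed lid shows in the top view. In the side view the fingertip (150,131) hangs just above the paddle's middle. I'll go down in small steps to find contact.

```bash
for i in 1; do echo '{"x": [0,0],"y": [0,0],"z": [0.003,0],"rx": [0,0],"ry": [0,0],"rz": [0,0]}' > rows.txt && python3 -m crank rows.txt|head -4; done
echo '{"x": [0,0],"y": [0,0],"z": [0.002,0],"rx": [0,0],"ry": [0,0],"rz": [0,0]}' > rows.txt && python3 -m crank rows.txt|head -4
echo '{"x": [0,0],"y": [0,0],"z": [0.002,0],"rx": [0,0],"ry": [0,0],"rz": [0,0]}' > rows.txt && python3 -m crank rows.txt|head -4
echo '{"x": [0,0],"y": [0,0],"z": [0.002,0],"rx": [0,0],"ry": [0,0],"rz": [0,0]}' > rows.txt && python3 -m crank rows.txt|head -4
echo '{"x": [0,0],"y": [0,0],"z": [0.002,0],"rx": [0,0],"ry": [0,0],"rz": [0,0]}' > rows.txt && python3 -m crank rows.txt|head -4
```

```text
time_s: 7.45
ee_pos: [0.4523, 0.3387, 0.1167]
eef_rot: [3.141, 0.001, -3.141]
force: [-0.5, 0.2, 4.0]
time_s: 7.65
ee_pos: [0.4522, 0.3387, 0.1145]
eef_rot: [3.141, 0.0, -3.141]
force: [-0.9, 1.4, 4.3]
time_s: 7.85
ee_pos: [0.4521, 0.3386, 0.1123]
eef_rot: [3.142, -0.0, -3.141]
force: [-1.0, 0.3, 3.9]
time_s: 8.05
ee_pos: [0.4522, 0.3386, 0.1102]
eef_rot: [-3.142, -0.0, -3.141]
force: [-1.0, 0.6, 5.3]
time_s: 8.25
ee_pos: [0.4522, 0.3385, 0.1083]
eef_rot: [-3.142, -0.0, -3.141]
force: [-1.2, 0.4, 5.5]
```

```bash
echo '{"x": [0,0,0,0],"y": [0,0,0,0],"z": [0.002,0.002,0,0],"rx": [0,0,0,0],"ry": [0,0,0,0],"rz": [0,0,0,0]}' > rows.txt && python3 -m crank rows.txt|head -4
echo '{"x": [0,0,0,0],"y": [0,0,0,0],"z": [0.002,0.0015,0,0],"rx": [0,0,0,0],"ry": [0,0,0,0],"rz": [0,0,0,0]}' > rows.txt && python3 -m crank rows.txt|head -4
python3 - <<'E'
from h import *
import pickle
F=[ctrl.get_obs()["force"][2]]
k,j=pickle.load(open("fit.pkl","rb")); c=eyes.camera("side"); s=c["pixels"]
for a in (.36,.18,0.04): print(a,proj(c,hinged(k[:3]+[0,0,.001],k[3],(.062,0,.058),[[.115,.03,.004],[.115,-.03,.004],[.115,-.03,-.004]],a)).round(1).tolist())
cv2.imwrite("pics/p2.png",join(grid(s,125,110,195,185,6),grid(eyes.camera("top")["pixels"],110,200,170,275,6)))
E
```

```text
time_s: 8.65
ee_pos: [0.4522, 0.3385, 0.1045]
eef_rot: [-3.142, -0.0, -3.141]
force: [-1.9, -0.3, 5.3]
time_s: 9.05
ee_pos: [0.4521, 0.3386, 0.1011]
eef_rot: [-3.142, -0.0, -3.141]
force: [-2.4, 0.0, 6.4]
0.36 [[139.3, 127.4], [145.5, 137.4], [144.9, 140.0]]
0.18 [[138.2, 133.9], [144.3, 144.1], [144.2, 146.6]]
0.04 [[138.3, 138.9], [144.3, 149.1], [144.6, 151.6]]
```

View pics/p2.png

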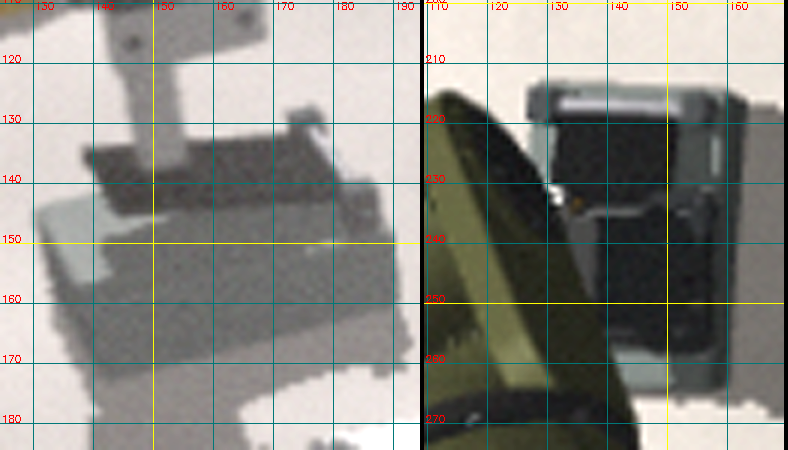

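The paddle tip sits at (138.5,134), against a predicted (138.2,133.9) for half travel. With 6.4 N on it, that agrees with half-way, so I'll hold here.

```bash
Z='hold'; for i in 1 2 3; do echo '{"x": [0,0,0,0,0,0,0,0,0,0],"y": [0,0,0,0,0,0,0,0,0,0],"z": [0,0,0,0,0,0,0,0,0,0],"rx": [0,0,0,0,0,0,0,0,0,0],"ry": [0,0,0,0,0,0,0,0,0,0],"rz": [0,0,0,0,0,0,0,0,0,0]}' > rows.txt && python3 -m crank rows.txt|head -4; done
echo '{"x": [0,0,0,0,0],"y": [0,0,0,0,0],"z": [0,0,0,0,0],"rx": [0,0,0,0,0],"ry": [0,0,0,0,0],"rz": [0,0,0,0,0]}' > rows.txt && python3 -m crank rows.txt|head -4
python3 -c "
from station import ctrl
print(ctrl.hand_in())"
```

```text
time_s: 10.15
ee_pos: [0.4521, 0.3386, 0.1011]
eef_rot: [-3.142, -0.0, -3.141]
force: [-2.3, -0.6, 6.7]
time_s: 11.15
ee_pos: [0.4521, 0.3386, 0.1012]
eef_rot: [-3.142, -0.0, -3.141]
force: [-2.5, 1.4, 5.7]
time_s: 12.15
ee_pos: [0.4521, 0.3385, 0.1011]
eef_rot: [-3.142, -0.0, -3.141]
force: [-2.5, 0.2, 7.0]
time_s: 12.65
ee_pos: [0.4521, 0.3386, 0.1011]
eef_rot: [-3.142, -0.0, -3.141]
force: [-2.7, 0.1, 6.9]
the job is handed in; nothing more can be done
None
```

I lowered the lid gently until it was fully shut, then held the paddle about half-way down (6–7 N) for 3.6 s, and handed in at 12.65 s still holding it; no verdict was returned.

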